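Lock the mould's switch-pocket cover with its quarter-turn cam stud

ROBOT

A 6-joint arm with a two-finger parallel gripper is mounted at the origin on the work surface. World frame = base frame: x ahead of the robot, y to its left, z up, the work surface at z = 0. Lengths are in m, angles in rad, forces in N, time in s.
With the tool pointing down it reaches from about 0.275 to 0.775 m from the base axis. Payload 14.6 kg.
Tool frame: the origin (TCP) lies at the very end of the fingers, on their centre line; the grasp point (between the pads) lies 19 mm behind it; z points along the fingers, y is the line along which they close (so a half turn about z gives the same grasp; the last joint's range is limited). The gripper opens to 85 mm and grips with 20 to 120 N. Pads are 22 mm wide; open, the fingers measure 114 mm over their backs; the gripper's body (76 mm by 85 mm) begins 54 mm behind the grasp point. The pads swing forward as they close: fully open they stand 13 mm farther back than shut.
Start: joints at [1.089, 0.263, -0.048, 1.259, 0, 1.415], TCP at [0.169, 0.497, 0.231] pointing down, gripper open.
Joint ranges: [-2.65, 2.65], [-0.89, 1.7], [-1.18, 1.37], [-2.13, 2.11], [-1.35, 1.29], [-3.14, 3.14]. Speed limits (rad/s): [1.89, 1.89, 2.57, 2.79, 3.14, 3.14].

INTERFACE

Orientations are given as a rotation vector (axis times angle).
In Python, from workcell import env, viewer, job, models gives the robot as it stands. The module is installed in compiled form; this text tells all that it offers.
- The arm moves only by the shell command python3 -m inch 'ROWS'. ROWS is JSON, a list of rows, each a list of 3 entries, a list of its own where there are three numbers: the shift along the tool's x, y, z in mm, then the turn, a rotation vector about the tool's x, y, z in degrees, then the closure in counts, from 0 (fully open) to 255 (shut). A call has 1 to 20 rows; each row is the pose to reach, as a shift and turn from the pose commanded when the call began, along the tool's axes at that moment; what a row does not reach only later rows make up. A row lasts 1/12 s, in which the tool goes at most 41.7 mm and 7.16 degrees, less where a joint would pass 70% of its speed; a pose out of reach is approached as far as the arm can. A call with a gripper value outside its range is refused whole. The fingers move at their own pace and stop on an object; the grip force is fixed at half the most. Time passes only in rows, so rows that repeat a pose let the fingers close. It gives the time, the measured TCP pose, the force, the opening and the grip force at its end, in the units of the state.
- env.observe(): the state, without advancing time (a new reading comes with each control period).
- viewer.camera(name): name is "scene" or "top" or "wrist"; returns (picture, depth): 480x640x3 uint8, red, green, blue; 480x640 float32, m along the optical axis (not along the pixel's ray), 0 where there is no reading.
- viewer.camera_params(name): a dict with "intrinsics" (3x3 intrinsics, pixels), "R" (3x3) and "t" (3): a world point X has camera coordinates R X + t. Camera axes: x right, y down, z forward; pixel columns grow to the right and rows downward; lengths in m; the calibration is good to about 2 mm. A picture is of the moment at which its call begins: read the wrist's pose just before it. camera_params takes no time and is no camera call; for the wrist camera it gives the pose at the moment of the call.
- job.close_job(): hands the job in; it is judged then, once.
Trained networks look in the newest picture that a camera, given by its name, has taken for a name from the list of things; names that differ only in an ending like _2 or _b are one class to them, and where a whole thing is asked for, a point or a joint stands for the part that bears it (a point fixed in the world has none). Each returns a list of dicts, best first, with "confidence" (0 to 1); they miss things now and then, are a little off and sometimes report something else, mostly with a low value. They report only what shows in the picture. A call takes as long as a camera call.
- models.search_frame(camera, query): "uv" ([column, row] in pixels, amid what is visible of it).
- models.tip_of(camera, query): "uv" ([column, row] in pixels: a listed point, or the origin of a listed thing).
The state is a dict: "time_s": time; "qpos": joint angles; "joint_vel": joint speeds; "joint_efforts": joint torques, N m; "ee_pos": TCP position; "tcp_rot": TCP orientation; "wrist_force": force on the tool from outside, world axes, zero at the start; "torque": the same for the moment, N m; "width": finger opening in m; "gripper_force": force on a finger pad.
Only numpy, scipy, OpenCV 4.12 (cv2) and the standard library are available. Lean on these libraries where they do the work, as an engineer would, in place of code of your own. Each camera call takes 0.05 s, during which the arm holds its last target. There are 200 camera calls.

TASK

Swing the hinged cover of the mould's switch pocket fully shut, then line the cam stud's wing up with its slot, press the stud in by feel only until its cross bar has passed the spring clip, turn it a quarter turn clockwise and let go so that it stays locked in. Press gently, so as not to bend the spring clip (25 N is too much for it), and leave the eyebolt, bush and guide pillar in their places.

Things in the scene. Friction and masses are not known exactly. Their poses are not given: they have to be found in the camera images.
- mould: Steel injection-mould half lying on the bench, fixed: 240 x 260 mm, 85 mm high; origin at the centre of its underside, z up. An open pocket in its top face is closed by the hinged cover. x points from the cover's free edge to its hinge.
- cover_hinge (a point): Middle of the cover's hinge line, 60 mm from the mould's centre along the mould's +x, at the height of the mould's top face (85 mm). Axes as the mould's; the hinge line is y. It stays put.
- cover (a joint): Angle of the cover, rad: 0 is shut (flat on the mould), growing as its free edge lifts. Aluminium plate 130 mm from hinge line to free edge, 150 mm wide, 6 mm thick (its underside is level with the hinge line when shut). A stiff hinge holds it where it is left; 4 to 8 N near the free edge moves it.
- cover_push (a point): Point on the cover's outer face near its free edge, clear of the stud, good for pushing the cover shut: 118 mm from the hinge line, 50 mm to the mould's -y of the middle, 6 mm above the underside. Moves with the cover.
- stud_wing (a point): Centre of the stud's wing, a dark steel bar 36 long, 10 thick, 24 mm high on a disc 36 mm across, 5 mm thick; pinch it across the 10 mm. x along its length, y across, z outward along the stud's axis, which crosses the cover 90 mm from the hinge line on its middle line. Cover shut and stud out, it is 140 mm above the bench and the disc's underside 32 mm above the cover. Moves with cover and stud.
- stud_turn (a joint): Turn of the stud, rad, 0 to 1.6, clockwise seen from above. At 0 (a stop) the wing lies along the mould's x and the cross bar under the cover (18 x 6 mm) fits the receptacle's slot (within 0.12 rad); near 1.57 it lies across the slot, locked. Turns lightly while out; starts 0 to 0.35. At the end of the turn, let go, the clip lifts the bar 2.5 mm into a notch that keeps it locked.
- stud_press (a joint): How far the stud is pressed in, m, 0 (out) to 0.0315. A light spring (about 1 to 3 N) brings it out again unless it is locked. Locked, it rests 0.0085 to 0.023 in, differing from time to time. If the bar is not lined up with the slot it lands on the receptacle's plate 1.5 to 16 mm in.
- receptacle: Spring receptacle under a slotted guide plate in the pocket, fixed; origin on the stud's axis, 22 mm above the bench. Its plate and clip stand at a depth that differs by 14 mm and is not measured: the stud meets the clip after 8 to 22 mm of light travel, then the clip gives 4.5 N per mm. The bar is free to turn 3.1 mm later (15 to 17 N on the stud in all); over 25 N on the receptacle bends it.
- eyebolt: Steel eyebolt about 70 mm long and 10 mm thick lying on the mould, on the strip at its +y side; origin under the eye.
- bush: Steel guide bush, a ring 38 mm in diameter, 40 mm high, standing on the mould's -y strip at its hinge-side corner; origin under its centre.
- pillar: Steel guide pillar 30 mm thick, 120 mm high, standing on the bench beside the mould's +y side; origin under its centre.

How it is judged:
By the outcome, as a careful person would: the job done as asked, in the order asked, and still so for the second after the job is handed in, with the robot touching nothing.
It also fails if it takes over 61 s, if anything falls off the work surface, if the arm or the gripper's body presses on something with over 40 N, if the wrist force passes 120 N, or if a joint passes its speed limit or range.

## Working session

There is one attempt and no reset: what is moved stays moved. The work goes in short steps, Python scripts to look and compute and a shell command to move; the robot and the scene stay as the last step left them, time stands still between calls to the robot, and variables do not carry over. Pictures are saved under pics/ and viewed, at most 10 in all, crops included, and the job is handed in when it is done.

```bash
mkdir -p pics
cat > h.py <<'E'
import numpy as np, cv2
from scipy.spatial.transform import Rotation as Ro
from workcell import env, viewer, job, models
def world(p,uv,z):
    K=np.array(p['intrinsics']);R=np.array(p['R']);t=np.array(p['t'])
    c=np.linalg.inv(K)@[uv[0],uv[1],1]
    return R.T@(c*z-t)
def look(cam,qs,save=None):
    p=viewer.camera_params(cam); im,d=viewer.camera(cam)
    if save: cv2.imwrite('pics/'+save,im[:,:,::-1])
    for q in qs:
        for r in models.tip_of(cam,q)[:2]:
            u,v=[int(round(x)) for x in r['uv']]
            z=np.median(d[max(v-1,0):v+2,max(u-1,0):u+2])
            print(cam,q,round(r['confidence'],2),np.round(r['uv'],1),np.round(world(p,r['uv'],z),4))
    return p,im,d
def planeray(p,uv,zw):
    a=world(p,uv,0.);b=world(p,uv,1.); s=(zw-a[2])/(b[2]-a[2]); return a+s*(b-a)
E
python3 - <<'E'
from h import *
Q=['mould','cover_hinge','cover_push','stud_wing','receptacle','bush','pillar','eyebolt']
for c in ['top','scene']:
    look(c,Q,c+'0.png')
s=env.observe();print({k:np.round(v,3) for k,v in s.items()}, Ro.from_rotvec(s['tcp_rot']).as_matrix().round(3))
a=cv2.imread('pics/top0.png');b=cv2.imread('pics/scene0.png')
cv2.imwrite('pics/both.png',cv2.resize(np.vstack([a,b]),(450*1,600+0)) if 0 else np.hstack([cv2.resize(a,(400,300)),cv2.resize(b,(400,300))]))
E
```

```text
top mould 0.65 [333.6 279. ] [0.5353 0.0759 0.1534]
top cover_hinge 0.94 [326.4 248.9] [0.5826 0.086  0.1882]
top cover_push 0.65 [366.4 280.1] [0.5315 0.0218 0.1656]
top stud_wing 0.7 [329.2 256.3] [0.5695 0.0816 0.1986]
top stud_wing 0.6 [326.5 248. ] [0.5842 0.0858 0.1865]
top receptacle 0.57 [269.8 271.4] [0.5554 0.1904 0.0844]
top receptacle 0.37 [339.7 295.6] [0.5071 0.0665 0.1722]
top bush 0.56 [371.2 206.8] [0.6673 0.0051 0.0857]
top pillar 0.61 [232.4 290.3] [0.5237 0.2601 0.0724]
top eyebolt 0.69 [271.6 270. ] [0.5578 0.1871 0.085 ]
scene mould 0.56 [286.2 250.2] [0.5896 0.0131 0.1164]
scene mould 0.19 [296.7 184.6] [0.5705 0.0763 0.1902]
scene cover_hinge 0.86 [319.4 235.3] [0.6044 0.0808 0.0867]
scene cover_hinge 0.29 [252.8 213.3] [0.5322 0.0165 0.1625]
scene cover_push 0.64 [252.4 213.4] [0.5323 0.0156 0.1633]
scene receptacle 0.66 [273.9 241.7] [0.5724 0.0082 0.1311]
scene bush 0.77 [324.4 292.3] [ 0.675  -0.0157  0.1138]
scene pillar 0.59 [337.1 179.5] [0.568  0.1952 0.0937]
scene eyebolt 0.77 [327.9 182.2] [0.553  0.1888 0.0842]
scene eyebolt 0.23 [271.7 241.3] [0.5705 0.0058 0.1336]
{'time_s': np.float64(0.9), 'qpos': array([ 1.089,  0.263, -0.048,  1.259,  0.   ,  1.416]), 'joint_vel': array([ 0.001, -0.   ,  0.001, -0.   ,  0.001, -0.   ]), 'joint_efforts': array([ 2.0000e-03, -6.3742e+01,  3.8477e+01,  1.0000e-03,  0.0000e+00,
       -0.0000e+00]), 'ee_pos': array([0.169, 0.497, 0.231]), 'tcp_rot': array([-0.511, -3.1  ,  0.   ]), 'wrist_force': array([ 1.09 , -0.674, -0.464]), 'torque': array([ 0.018, -0.001, -0.03 ]), 'gripper_force': np.float64(0.0), 'width': np.float64(0.086)} [[-0.947  0.321 -0.   ]
 [ 0.321  0.947 -0.   ]
 [ 0.    -0.    -1.   ]]
```

View pics/scene0.png

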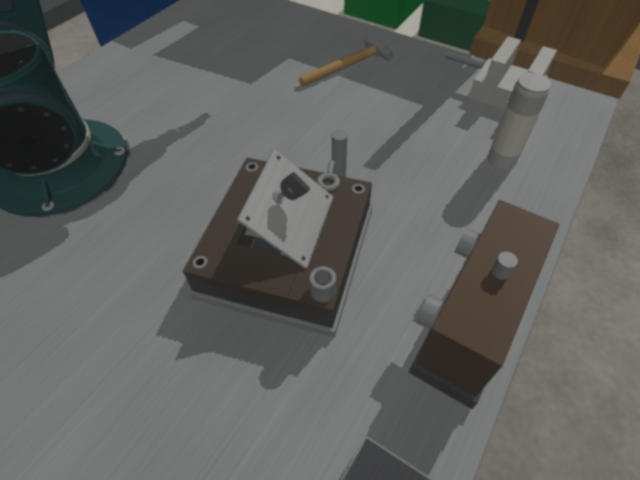

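View pics/top0.png

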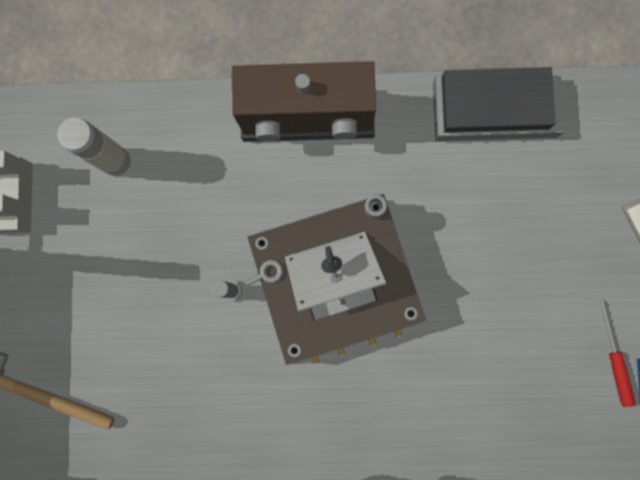

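The pictures show the mould with its top-face corners at about (248,236), (383,195), (425,320) and (286,364) in the top view. The cover is up by about 50°, with its hinge on the far side. I'll fit the mould pose and the cover angle.

```bash
cat >> h.py <<'E'
from scipy.optimize import least_squares
def rz(a): return Ro.from_euler('z',a).as_matrix()
E
python3 - <<'E'
from h import *
p=viewer.camera_params('top'); im,d=viewer.camera('top')
c=np.array([[248,236],[383,195],[425,320],[286,364]],float)
P=np.array([planeray(p,x,0.085) for x in c]); print(P.round(4))
M=np.array([[.12,.13],[.12,-.13],[-.12,-.13],[-.12,.13]])
f=lambda q:(((rz(q[2])[:2,:2]@M.T).T+q[:2])-P[:,:2]).ravel()
def fit(M):
    return least_squares(lambda q:(((rz(q[2])[:2,:2]@M.T).T+q[:2])-P[:,:2]).ravel(),[P[:,0].mean(),P[:,1].mean(),0.3])
for m in (M,M[:,::-1]*1.0): 
    r=fit(m); print(r.x,np.round(r.fun*1e3,1))
x0,y0,th=fit(M).x
# points in mould frame
K=np.array(p['intrinsics']);R=np.array(p['R']);t=np.array(p['t'])
v,u=np.mgrid[180:380,220:440]; z=d[180:380,220:440]
C=np.stack([u*z,v*z,z],-1)@np.linalg.inv(K).T
W=(C-t)@R
m=(W-[x0,y0,0])@rz(th)
m=m.reshape(-1,3); ok=(z.ravel()>0)
m=m[ok]
print('top z', np.median(m[(abs(m[:,1])>.09)&(abs(m[:,1])<.12)&(abs(m[:,0])<.1)][:,2]))
k=(abs(m[:,1])<.065)&(m[:,2]>.1)&(m[:,0]<.05)&(m[:,0]>-.1)
q=m[k]
# angle of points about hinge
for i in range(3):
    A=np.c_[q[:,:2],np.ones(len(q))]; s=np.linalg.lstsq(A,q[:,2],rcond=None)[0]; r=q[:,2]-A@s; q=q[abs(r)<max(.004,1.0*np.std(r))]
print('plane',s,len(q),'angle deg',np.degrees(np.arctan(-s[0])),q.min(0),q.max(0))
r=m[k][:,2]-np.c_[m[k][:,:2],np.ones(k.sum())]@s
w=m[k][r>.03]; print('wing pts',len(w),w.mean(0),w.min(0),w.max(0))
E
```

```text
[[ 0.6203  0.2288  0.085 ]
 [ 0.6884 -0.0169  0.085 ]
 [ 0.4621 -0.0832  0.085 ]
 [ 0.3913  0.1642  0.085 ]]
[0.54054348 0.07321273 0.27706476] [ 0.1  2.2  3.1 -2.1 -1.4 -1.5 -1.8  1.3]
[0.54054348 0.07321273 1.81178617] [-227.3  -58.  -233.4  -64.7  226.    58.8  234.7   63.9]
top z 0.084993238957442
plane [-0.85963808 -0.0029963   0.14551812] 3180 angle deg 40.68360870388146 [-0.0361534  -0.06493838  0.10008233] [0.04996656 0.06498878 0.17776941]
wing pts 366 [0.02267546 0.00027997 0.18602425] [ 0.00470726 -0.01677631  0.16517801] [0.0495662  0.017919   0.20690944]
```

```bash
python3 -m inch '[[[-491,-340,25],[0,0,-34.6],255],[[-491,-340,25],[0,0,-34.6],255],[[-491,-340,25],[0,0,-34.6],255],[[-491,-340,25],[0,0,-34.6],255],[[-491,-340,25],[0,0,-34.6],255],[[-491,-340,25],[0,0,-34.6],255],[[-491,-340,25],[0,0,-34.6],255],[[-491,-340,25],[0,0,-34.6],255],[[-491,-340,25],[0,0,-34.6],255],[[-491,-340,25],[0,0,-34.6],255],[[-491,-340,25],[0,0,-34.6],255],[[-491,-340,25],[0,0,-34.6],255],[[-491,-340,25],[0,0,-34.6],255],[[-491,-340,25],[0,0,-34.6],255],[[-491,-340,25],[0,0,-34.6],255],[[-491,-340,25],[0,0,-34.6],255],[[-491,-340,25],[0,0,-34.6],255],[[-491,-340,25],[0,0,-34.6],255]]'
```

```text
time_s: 2.45
ee_pos: [0.5241, 0.0177, 0.2061]
tcp_rot: [0.433, -3.111, -0.001]
wrist_force: [0.2, 0.2, -0.4]
width: -0.0002
gripper_force: 0.0
```

```bash
python3 -m inch '[[[0,0,20],[0,0,0],255],[[0,0,36],[0,0,0],255],[[1,0,44],[0,0,0],255],[[4,0,52],[0,0,0],255],[[7,0,60],[0,0,0],255],[[11,0,68],[0,0,0],255],[[15,0,76],[0,0,0],255],[[18,0,84],[0,0,0],255],[[20,0,91],[0,0,0],255],[[22,0,98],[0,0,0],255],[[23,0,104],[0,0,0],255],[[24,0,109],[0,0,0],255],[[24,0,112],[0,0,0],255]]'
```

```text
time_s: 3.53
ee_pos: [0.5009, 0.0109, 0.0936]
tcp_rot: [0.433, -3.111, 0.0]
wrist_force: [-1.1, 0.3, 2.3]
width: -0.0001
gripper_force: 0.7
```

```bash
python3 -m inch '[[[0,0,1.2],[0,0,0],255],[[0,0,2.2],[0,0,0],255],[[0,0,2.2],[0,0,0],255]]'; python3 -m inch '[[[0,0,0.6],[0,0,0],255],[[0,0,0.6],[0,0,0],255]]'
```

```text
time_s: 3.78
ee_pos: [0.5013, 0.011, 0.092]
tcp_rot: [0.434, -3.111, -0.0]
wrist_force: [0.4, 0.1, 0.6]
width: 0.0004
gripper_force: 0.0
time_s: 3.95
ee_pos: [0.5014, 0.011, 0.0916]
tcp_rot: [-0.434, 3.111, -0.0]
wrist_force: [0.8, 0.6, -0.3]
width: 0.0
gripper_force: 0.0
```

```bash
python3 -m inch '[[[0,0,0.8],[0,0,0],255],[[0,0,0.8],[0,0,0],255]]'; python3 -m inch '[[[0,0,0.8],[0,0,0],255],[[0,0,0.8],[0,0,0],255]]'
```

```text
time_s: 4.12
ee_pos: [0.5014, 0.011, 0.091]
tcp_rot: [-0.434, 3.111, -0.0]
wrist_force: [-0.6, 0.7, 5.7]
width: 0.0001
gripper_force: 2.0
time_s: 4.28
ee_pos: [0.5015, 0.011, 0.0908]
tcp_rot: [-0.434, 3.11, -0.001]
wrist_force: [-4.3, 1.0, 16.2]
width: -0.0
gripper_force: 8.4
```

```bash
python3 -m inch '[[[0,0,-40],[0,0,0],255],[[0,0,-80],[0,0,0],120],[[0,0,-115],[0,0,0],0],[[-24,49,-115],[0,0,0],0],[[-24,49,-115],[0,0,0],0],[[-24,49,-115],[0,0,0],0],[[-24,49,-115],[0,0,0],0]]'
python3 - <<'E'
from h import *
p,im,d=look('wrist',['stud_wing','cover_hinge','cover_push'],'w1.png')
look('scene',['stud_wing','cover_push'])
look('top',['stud_wing','cover_push'])
print(env.observe()['ee_pos'])
E
```

```text
time_s: 4.87
ee_pos: [0.511, 0.0651, 0.2048]
tcp_rot: [0.436, -3.111, 0.0]
wrist_force: [0.5, -0.6, 0.2]
width: 0.0723
gripper_force: 0.0
wrist stud_wing 0.95 [322.2 255.6] [0.5077 0.0643 0.152 ]
wrist cover_hinge 0.94 [317.3 345.8] [0.5942 0.0856 0.0907]
wrist cover_push 0.89 [240.  191.8] [0.5015 0.0085 0.091 ]
wrist cover_push 0.28 [317.2 348.3] [0.5959 0.086  0.0912]
scene stud_wing 0.86 [264.2 196.4] [0.5182 0.0601 0.1492]
scene cover_push 0.86 [240.1 238.4] [0.5015 0.0068 0.0897]
[0.51098548 0.06448141 0.20484879]
```

View pics/w1.png

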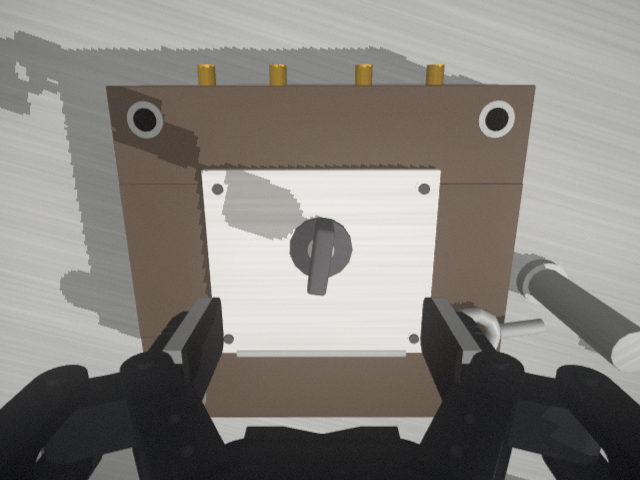

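The wrist view shows the cover lying flat, with the wing centred near (320,257) and turned a little. I'll measure its centre and angle from the depth image.

```bash
cat >> h.py <<'E'
def cloud(cam):
    p=viewer.camera_params(cam); im,d=viewer.camera(cam)
    v,u=np.mgrid[0:480,0:640]; C=np.stack([u*d,v*d,d],-1)@np.linalg.inv(np.array(p['intrinsics'])).T
    W=(C-np.array(p['t']))@np.array(p['R']); W[d<=0]=np.nan
    return im,d,W
def wing(lo,hi,c=(.511,.065)):
    im,d,W=cloud('wrist'); q=W[(W[...,2]>lo)&(W[...,2]<hi)&(np.hypot(W[...,0]-c[0],W[...,1]-c[1])<.035)]
    (cx,cy),wh,a=cv2.minAreaRect((q[:,:2]*1e3).astype(np.float32))
    e=np.linalg.svd(q[:,:2]-q[:,:2].mean(0),full_matrices=False)[2][0]
    print('wing n',len(q),'rect',cx,cy,wh,a,'mean',q.mean(0),'dir deg',np.degrees(np.arctan2(e[1],e[0]))%180)
    return W
E
python3 - <<'E'
from h import *
W=wing(.147,.158); 
q=W[(W[...,2]>.116)&(W[...,2]<.130)&(np.hypot(W[...,0]-.511,W[...,1]-.065)<.03)]
print('disc',len(q),cv2.minEnclosingCircle((q[:,:2]*1e3).astype(np.float32)),np.median(q[:,2]))
q=W[(W[...,2]>.088)&(W[...,2]<.094)&(np.hypot(W[...,0]-.511,W[...,1]-.065)<.12)]
print('cover',cv2.minAreaRect((q[:,:2]*1e3).astype(np.float32)))
E
```

```text
wing n 1313 rect 512.123046875 64.56334686279297 (35.96569061279297, 10.03862190246582) 7.988132476806641 mean [0.51118704 0.06431831 0.15174802] dir deg 8.048315873078446
disc 1830 ((512.3257446289062, 64.44302368164062), 17.888811111450195) 0.12806520930519583
cover ((536.9739990234375, 70.70892333984375), (152.87261962890625, 221.66212463378906), 6.614157199859619)
```

```bash
python3 -m inch '[[[-1.2,-0.3,30],[0,0,7],60],[[-1.2,-0.3,55],[0,0,7.9],90],[[-1.2,-0.3,68],[0,0,7.9],120],[[-1.2,-0.3,73],[0,0,7.9],150],[[-1.2,-0.3,73],[0,0,7.9],180],[[-1.2,-0.3,73],[0,0,7.9],255],[[-1.2,-0.3,73],[0,0,7.9],255],[[-1.2,-0.3,73],[0,0,7.9],255],[[-1.2,-0.3,73],[0,0,7.9],255]]'
python3 -c "
from h import *
s=env.observe();print(s['torque'],Ro.from_rotvec(s['tcp_rot']).as_euler('ZYX',degrees=True))"
```

```text
time_s: 6.17
ee_pos: [0.5127, 0.0648, 0.1326]
tcp_rot: [-0.219, 3.133, -0.0]
wrist_force: [0.1, 0.0, 1.3]
width: 0.009
gripper_force: 60.8
[ 0.14785575 -0.04673038  0.0243083 ] [-1.72018096e+02  7.47401250e-02 -1.79991482e+02]
```

```bash
python3 -m inch '[[[0,0,0],[0,0,-3],255],[[0,0,0],[0,0,-6],255],[[0,0,0],[0,0,-6.5],255],[[0,0,0],[0,0,-6.5],255]]'
cat > st.py <<'E'
from h import *
s=env.observe();print('tq',s['torque'].round(3),'yaw',Ro.from_rotvec(s['tcp_rot']).as_euler('ZYX',degrees=True)[0]+180,s['wrist_force'].round(1))
E
python3 st.py;python3 -m inch '[[[0,0,0],[0,0,-1],255],[[0,0,0],[0,0,-1],255]]'; python3 st.py; python3 -m inch '[[[0,0,0],[0,0,-1],255],[[0,0,0],[0,0,-1],255]]';python3 st.py
```

```text
time_s: 6.5
ee_pos: [0.5127, 0.0648, 0.1323]
tcp_rot: [-0.395, 3.116, 0.0]
wrist_force: [1.8, 1.7, 1.5]
width: 0.0083
gripper_force: 60.8
tq [ 0.238 -0.294  0.062] yaw 14.438395651234003 [1.8 1.7 1.5]
time_s: 6.67
ee_pos: [0.5126, 0.0648, 0.1321]
tcp_rot: [-0.423, 3.112, 0.0]
wrist_force: [2.0, 1.7, 0.8]
width: 0.0088
gripper_force: 60.8
tq [ 0.293 -0.511  0.049] yaw 15.49518341307845 [2.  1.7 0.8]
time_s: 6.83
ee_pos: [0.5126, 0.0648, 0.132]
tcp_rot: [-0.451, 3.108, 0.0]
wrist_force: [2.6, 1.3, 1.1]
width: 0.0085
gripper_force: 60.8
tq [ 0.381 -0.715 -0.194] yaw 16.52661490228462 [2.6 1.3 1.1]
```

```bash
python3 -m inch '[[[0,0,0.5],[0,0,0],255],[[0,0,1],[0,0,0],255],[[0,0,1],[0,0,0],255]]'; python3 -m inch '[[[0,0,1],[0,0,0],255],[[0,0,1],[0,0,0],255]]';  python3 st.py
```

```text
time_s: 7.08
ee_pos: [0.5125, 0.0648, 0.1309]
tcp_rot: [-0.45, 3.109, 0.0]
wrist_force: [5.0, 2.4, 1.1]
width: 0.0086
gripper_force: 60.8
time_s: 7.25
ee_pos: [0.5125, 0.0647, 0.1298]
tcp_rot: [-0.45, 3.109, -0.0]
wrist_force: [5.6, 2.2, 0.5]
width: 0.0085
gripper_force: 60.8
tq [ 0.521 -1.087 -0.143] yaw 16.46601761992818 [5.6 2.2 0.5]
```

```bash
python3 -m inch '[[[0,0,1],[0,0,0],255],[[0,0,1],[0,0,0],255]]';  python3 st.py
```

```text
time_s: 7.42
ee_pos: [0.5125, 0.0648, 0.1288]
tcp_rot: [-0.45, 3.109, 0.0]
wrist_force: [4.3, 2.8, 1.4]
width: 0.0087
gripper_force: 60.8
tq [ 0.478 -1.128 -0.14 ] yaw 16.468881159743404 [4.3 2.8 1.4]
```

```bash
python3 -m inch '[[[0,0,1],[0,0,0],255],[[0,0,1],[0,0,0],255]]';  python3 st.py
```

```text
time_s: 7.58
ee_pos: [0.5125, 0.0648, 0.1278]
tcp_rot: [-0.45, 3.109, 0.0]
wrist_force: [5.3, 1.8, 0.5]
width: 0.0086
gripper_force: 60.8
tq [ 0.507 -1.105 -0.155] yaw 16.471827245082437 [5.3 1.8 0.5]
```

```bash
python3 -m inch '[[[-0.4,0,1],[0,0,0],255],[[-0.4,0,1],[0,0,0],255]]';  python3 st.py
```

```text
time_s: 7.75
ee_pos: [0.5125, 0.0648, 0.1267]
tcp_rot: [0.45, -3.109, 0.0]
wrist_force: [3.7, 1.4, 1.3]
width: 0.0088
gripper_force: 60.8
tq [ 0.306 -0.846 -0.178] yaw 16.46654279125306 [3.7 1.4 1.3]
```

```bash
python3 -m inch '[[[0,0,1],[0,0,0],255],[[0,0,1],[0,0,0],255]]';  python3 st.py
```

```text
time_s: 7.92
ee_pos: [0.5126, 0.0648, 0.1257]
tcp_rot: [0.45, -3.109, 0.0]
wrist_force: [2.8, 1.2, 1.6]
width: 0.0084
gripper_force: 60.8
tq [ 0.301 -0.803 -0.187] yaw 16.47276528952392 [2.8 1.2 1.6]
```

```bash
python3 -m inch '[[[0,0,1],[0,0,0],255],[[0,0,1],[0,0,0],255]]';  python3 st.py; python3 -c "
from h import *
wing(.1,.2,(.5125,.0648)); look('scene',['stud_wing'],'s2.png')"
```

```text
time_s: 8.08
ee_pos: [0.5126, 0.0648, 0.1247]
tcp_rot: [0.45, -3.109, 0.0]
wrist_force: [3.2, 0.9, 1.0]
width: 0.0084
gripper_force: 60.9
tq [ 0.256 -0.791 -0.207] yaw 16.475049381749926 [3.2 0.9 1. ]
wing n 28037 rect 511.97528076171875 64.71876525878906 (36.533206939697266, 69.73485565185547) 14.07519245147705 mean [0.50515227 0.06265996 0.16987238] dir deg 106.39805224550298
scene stud_wing 0.52 [261.8 197.7] [0.5217 0.051  0.157 ]
scene stud_wing 0.34 [241.8 236.4] [0.5014 0.0113 0.0899]
```

```bash
python3 -c "
from h import *
im,d,W=cloud('wrist'); r=np.hypot(W[...,0]-.5122,W[...,1]-.0645); z=W[...,2][r<.02]; print(np.histogram(z,np.arange(.086,.2,.002)))
cv2.imwrite('pics/w2.png',im[150:400,180:480,::-1])"
```

```text
(array([   0,   71, 1787,  133,    0,    0,    0,    0,    0,    0,    0,
          0,    0,    1,   26,  113,  793,  624,   37,   50,   53,   87,
        147,  201,  216,  229,  239,  279, 1694, 1241,  227,  244,  289,
        297,  266,  158,  173,  512,  611,  171,  221,  373,  714,  647,
        417,  424,  421,  417,  262,   49,   49,  136,  268,  355,  386,
        361,  719]), array([0.086, 0.088, 0.09 , 0.092, 0.094, 0.096, 0.098, 0.1  , 0.102,
       0.104, 0.106, 0.108, 0.11 , 0.112, 0.114, 0.116, 0.118, 0.12 ,
       0.122, 0.124, 0.126, 0.128, 0.13 , 0.132, 0.134, 0.136, 0.138,
       0.14 , 0.142, 0.144, 0.146, 0.148, 0.15 , 0.152, 0.154, 0.156,
       0.158, 0.16 , 0.162, 0.164, 0.166, 0.168, 0.17 , 0.172, 0.174,
       0.176, 0.178, 0.18 , 0.182, 0.184, 0.186, 0.188, 0.19 , 0.192,
       0.194, 0.196, 0.198, 0.2  ]))
```

View pics/w2.png

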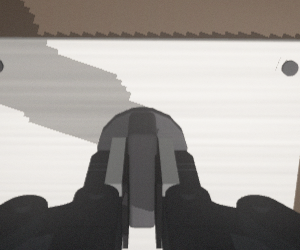

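The crop shows the wing held between the pads at about (145,180). The disc has moved down 8 mm with it, so the bar is going through freely. I'll keep pressing by feel.

```bash
python3 -m inch '[[[-0.1,0,1],[0,0,0],255],[[-0.1,0,1],[0,0,0],255]]';  python3 st.py
```

```text
time_s: 8.45
ee_pos: [0.5126, 0.0649, 0.1237]
tcp_rot: [0.45, -3.109, 0.0]
wrist_force: [3.4, 0.3, 1.2]
width: 0.0084
gripper_force: 60.9
tq [ 0.096 -0.673 -0.2  ] yaw 16.473690970091212 [3.4 0.3 1.2]
```

```bash
python3 -m inch '[[[0,0,1],[0,0,0],255],[[0,0,1],[0,0,0],255]]';  python3 st.py
```

```text
time_s: 8.62
ee_pos: [0.5126, 0.0649, 0.1228]
tcp_rot: [0.45, -3.109, 0.0]
wrist_force: [1.3, 1.2, 4.5]
width: 0.0087
gripper_force: 61.2
tq [ 0.118 -0.492 -0.11 ] yaw 16.47562621432496 [1.3 1.2 4.5]
```

```bash
python3 -m inch '[[[0,0,1],[0,0,0],255],[[0,0,1],[0,0,0],255]]';  python3 st.py
```

```text
time_s: 8.78
ee_pos: [0.5127, 0.0649, 0.1219]
tcp_rot: [-0.45, 3.109, -0.0]
wrist_force: [0.9, -0.1, 7.0]
width: 0.0087
gripper_force: 61.5
tq [ 0.096 -0.252 -0.189] yaw 16.476371399306487 [ 0.9 -0.1  7. ]
```

```bash
python3 -m inch '[[[0,0,1],[0,0,0],255],[[0,0,1],[0,0,0],255]]';  python3 st.py
```

```text
time_s: 8.95
ee_pos: [0.5127, 0.0649, 0.1211]
tcp_rot: [-0.45, 3.109, -0.0]
wrist_force: [-0.3, 0.1, 9.8]
width: 0.0084
gripper_force: 62.0
tq [ 0.076 -0.07  -0.217] yaw 16.475415503997482 [-0.3  0.1  9.8]
```

```bash
python3 -m inch '[[[0,0,0.8],[0,0,0],255],[[0,0,0.8],[0,0,0],255]]';  python3 st.py
```

```text
time_s: 9.12
ee_pos: [0.5128, 0.0649, 0.1205]
tcp_rot: [-0.45, 3.109, -0.0]
wrist_force: [-1.8, 1.3, 12.7]
width: 0.0081
gripper_force: 62.4
tq [ 0.048  0.159 -0.157] yaw 16.474463175578393 [-1.8  1.3 12.7]
```

```bash
python3 -m inch '[[[0,0,0.8],[0,0,0],255],[[0,0,0.8],[0,0,0],255]]';  python3 st.py
```

```text
time_s: 9.28
ee_pos: [0.5128, 0.0649, 0.1199]
tcp_rot: [-0.45, 3.109, -0.0]
wrist_force: [-1.3, 0.9, 13.9]
width: 0.0088
gripper_force: 62.8
tq [ 0.054  0.288 -0.149] yaw 16.476712835615643 [-1.3  0.9 13.9]
```

```bash
python3 -m inch '[[[0,0,0.7],[0,0,0],255],[[0,0,0.7],[0,0,0],255]]';  python3 st.py
```

```text
time_s: 9.45
ee_pos: [0.5128, 0.0649, 0.1193]
tcp_rot: [-0.45, 3.108, -0.0]
wrist_force: [-2.2, 0.4, 16.0]
width: 0.0082
gripper_force: 63.1
tq [ 0.108  0.494 -0.176] yaw 16.47734023918767 [-2.2  0.4 16. ]
```

One more small press for margin, then a small trial turn.

```bash
python3 -m inch '[[[0,0,0.5],[0,0,0],255],[[0,0,0.5],[0,0,0],255]]';  python3 st.py
```

```text
time_s: 9.62
ee_pos: [0.5128, 0.0649, 0.1189]
tcp_rot: [-0.45, 3.108, -0.0]
wrist_force: [-2.2, -0.5, 18.6]
width: 0.0085
gripper_force: 63.3
tq [ 0.077  0.564 -0.178] yaw 16.472784491273103 [-2.2 -0.5 18.6]
```

```bash
python3 -m inch '[[[0,0,0],[0,0,4],255],[[0,0,0],[0,0,8],255],[[0,0,0],[0,0,12],255],[[0,0,0],[0,0,12],255]]';  python3 st.py
```

```text
time_s: 9.95
ee_pos: [0.5128, 0.0648, 0.119]
tcp_rot: [-0.116, 3.138, -0.001]
wrist_force: [-2.3, -1.0, 18.8]
width: 0.0082
gripper_force: 63.2
tq [-0.153  0.598 -0.062] yaw 4.226934280163249 [-2.3 -1.  18.8]
```

```bash
python3 -m inch '[[[0,0,0],[0,0,6],255],[[0,0,0],[0,0,12],255],[[0,0,0],[0,0,18],255],[[0,0,0],[0,0,24],255],[[0,0,0],[0,0,30],255],[[0,0,0],[0,0,36],255],[[0,0,0],[0,0,36],255]]';  python3 st.py
```

```text
time_s: 10.53
ee_pos: [0.5128, 0.0646, 0.119]
tcp_rot: [0.863, 3.019, -0.001]
wrist_force: [-3.0, -2.5, 18.0]
width: 0.0088
gripper_force: 63.2
tq [-0.489  0.665 -0.031] yaw 328.0848606702184 [-3.  -2.5 18. ]
```

```bash
python3 -m inch '[[[0,0,0],[0,0,6],255],[[0,0,0],[0,0,12],255],[[0,0,0],[0,0,18],255],[[0,0,0],[0,0,24],255],[[0,0,0],[0,0,30],255],[[0,0,0],[0,0,36],255],[[0,0,0],[0,0,41],255],[[0,0,0],[0,0,41],255]]';  python3 st.py
```

```text
time_s: 11.2
ee_pos: [0.5125, 0.0645, 0.1189]
tcp_rot: [1.865, 2.527, -0.001]
wrist_force: [-3.7, -3.7, 18.3]
width: 0.0086
gripper_force: 63.3
tq [-0.598  0.87  -0.028] yaw 287.1424759461248 [-3.7 -3.7 18.3]
```

```bash
python3 -m inch '[[[0,0,0],[0,0,1.2],255],[[0,0,0],[0,0,1.2],255]]';  python3 st.py;  python3 -m inch '[[[0,0,-1],[0,0,1],255],[[0,0,-2],[0,0,1],255],[[0,0,-3],[0,0,1],255],[[0,0,-3],[0,0,1],255]]';  python3 st.py
```

```text
time_s: 11.37
ee_pos: [0.5125, 0.0645, 0.1189]
tcp_rot: [1.886, 2.511, -0.001]
wrist_force: [-4.7, -3.5, 18.9]
width: 0.0089
gripper_force: 63.3
tq [-0.597  0.873 -0.034] yaw 286.2026328151221 [-4.7 -3.5 18.9]
time_s: 11.7
ee_pos: [0.5124, 0.0645, 0.1215]
tcp_rot: [1.906, 2.497, -0.002]
wrist_force: [-1.5, -1.9, 8.7]
width: 0.0086
gripper_force: 61.9
tq [-0.751  0.388  0.03 ] yaw 285.2719706106918 [-1.5 -1.9  8.7]
```

```bash
python3 -m inch '[[[0,0,-0.8],[0,0,-0.8],255],[[0,0,-0.8],[0,0,-0.8],255]]';  python3 st.py
```

```text
time_s: 11.87
ee_pos: [0.5124, 0.0645, 0.1221]
tcp_rot: [1.888, 2.511, -0.002]
wrist_force: [-0.6, -3.2, 5.8]
width: 0.0086
gripper_force: 61.6
tq [-0.677  0.246 -0.02 ] yaw 286.1192042918648 [-0.6 -3.2  5.8]
```

```bash
python3 -m inch '[[[0,0,-0.5],[0,0,0],255],[[0,0,-0.5],[0,0,0],255]]';  python3 st.py
```

```text
time_s: 12.03
ee_pos: [0.5123, 0.0645, 0.1225]
tcp_rot: [1.889, 2.51, -0.002]
wrist_force: [-1.3, -3.4, 5.3]
width: 0.0086
gripper_force: 61.3
tq [-0.709  0.04   0.019] yaw 286.07442926081376 [-1.3 -3.4  5.3]
```

```bash
python3 -m inch '[[[0,0,-0.7],[0,0,0],255],[[0,0,-0.7],[0,0,0],255]]';  python3 st.py
```

```text
time_s: 12.2
ee_pos: [0.5124, 0.0645, 0.123]
tcp_rot: [-1.889, -2.51, 0.002]
wrist_force: [-0.3, -3.8, 2.2]
width: 0.0085
gripper_force: 61.1
tq [-1.021  0.103  0.046] yaw 286.07039700085215 [-0.3 -3.8  2.2]
```

```bash
python3 -m inch '[[[0,0,-0.6],[0,0,0],255],[[0,0,-0.6],[0,0,0],255]]';  python3 st.py
```

```text
time_s: 12.37
ee_pos: [0.5123, 0.0646, 0.1231]
tcp_rot: [-1.889, -2.51, 0.002]
wrist_force: [1.8, -5.5, -4.0]
width: 0.0089
gripper_force: 60.1
tq [-1.221 -0.232  0.012] yaw 286.0674518601869 [ 1.8 -5.5 -4. ]
```

The stud now resists being lifted, so it is in the notch. I'll release it and check.

```bash
python3 -m inch '[[[0,0,0.4],[0,0,0],255],[[0,0,0.4],[0,0,0],200],[[0,0,0.4],[0,0,0],150],[[0,0,0.4],[0,0,0],100],[[0,0,0.4],[0,0,0],60],[[0,0,-10],[0,0,0],60],[[0,0,-30],[0,0,0],60],[[0,0,-60],[0,0,0],30],[[0,0,-90],[0,0,0],0],[[0,0,-90],[0,0,0],0],[[0,0,-90],[0,0,0],0],[[0,0,-90],[0,0,0],0]]'; python3 -c "
from h import *
W=wing(.135,.158,(.5122,.0645))
r=np.hypot(W[...,0]-.5122,W[...,1]-.0645); q=W[r<.03]; print(np.histogram(q[:,2],np.arange(.086,.16,.002)))
look('wrist',['cover_push'],'w3.png')
look('scene',['bush','eyebolt','pillar'],'s3.png')"
```

```text
time_s: 13.37
ee_pos: [0.5125, 0.065, 0.2131]
tcp_rot: [-1.889, -2.51, 0.0]
wrist_force: [0.2, 0.6, -0.3]
width: 0.0852
gripper_force: 0.0
wing n 1143 rect 512.2742919921875 64.66230010986328 (9.990324020385742, 35.99661636352539) 16.082008361816406 mean [0.511855   0.06611767 0.14177266] dir deg 106.06599155723923
(array([   0,  184, 2937,  303,    0,    0,    0,    0,    0,    0,    0,
          0,    0,    4,   30,  599,  991,   18,   13,   13,   12,   13,
         20,   10,   12,   17,   35,  549,  535,    3,    0,    0,    0,
          0,    0,    0,    0]), array([0.086, 0.088, 0.09 , 0.092, 0.094, 0.096, 0.098, 0.1  , 0.102,
       0.104, 0.106, 0.108, 0.11 , 0.112, 0.114, 0.116, 0.118, 0.12 ,
       0.122, 0.124, 0.126, 0.128, 0.13 , 0.132, 0.134, 0.136, 0.138,
       0.14 , 0.142, 0.144, 0.146, 0.148, 0.15 , 0.152, 0.154, 0.156,
       0.158, 0.16 ]))
wrist cover_push 0.69 [279.8 296.9] [0.4982 0.0075 0.0913]
scene bush 0.8 [326.5 289.1] [ 0.677  -0.0133  0.121 ]
scene eyebolt 0.81 [328.6 178.8] [0.5502 0.1957 0.0852]
scene pillar 0.87 [338.3 179.4] [0.5687 0.1981 0.0918]
```

View pics/w3.png

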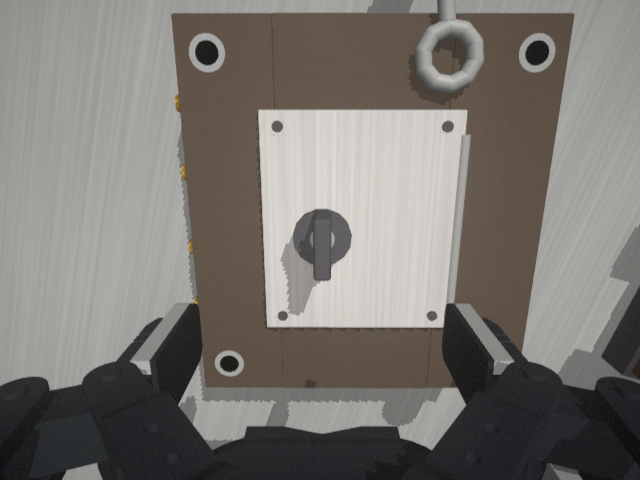

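View pics/s3.png

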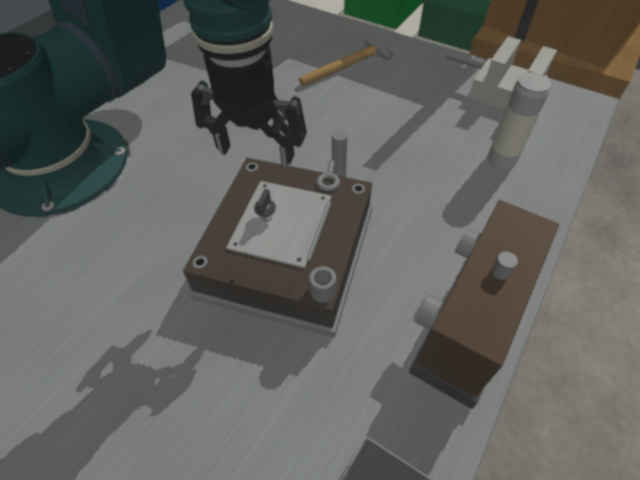

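The wing at (322,245) lies across the mould and stays about 10 mm in. The cover is flat, and the eyebolt, bush and pillar haven't moved.

```bash
python3 -c "
from h import *
print(job.close_job())"
```

```text
the job is handed in; nothing more can be done
None
```

The job is handed in at about 14 s: the cover is shut and the stud is pressed in (about 19 N at most), turned a quarter turn clockwise and locked about 10 mm in; the last pictures show the eyebolt, bush and pillar in their places.

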